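# Sort mixer gears against the master gear

### The arm

A 6-joint arm with a two-finger parallel gripper is mounted at the origin on the work surface. World frame = base frame: x ahead of the robot, y to its left, z up, the work surface at z = 0. Lengths are in m, angles in rad, forces in N, time in s.
With the tool pointing down it reaches from about 0.425 to 0.925 m from the base axis. Payload 12.5 kg.
Tool frame: the origin (TCP) lies at the very end of the fingers, on their centre line; the grasp point (between the pads) lies robot.hold_point_z behind it (robot.hold_point_z is the distance from the TCP to the grasp point, in m); z points along the fingers, y is the line along which they close (so a half turn about z gives the same grasp; the last joint's range is limited). The gripper opens to 85 mm and grips with 20 to 120 N. Pads are 22 mm wide; open, the fingers measure 114 mm over their backs; the gripper's body (76 mm by 85 mm) begins 54 mm behind the grasp point. The pads swing forward as they close: fully open they stand 13 mm farther back than shut.
Start: joints at [-1.391, 0.491, 1.559, -0, 1.092, -0.106], TCP at [0.176, -0.6, 0.231] pointing down, gripper open.
Joint ranges: [-3.1, 3.1], [-0.84, 2.19], [0.05, 2.79], [-1.13, 4.28], [0.06, 2.93], [-2.69, 2.69]. Speed limits (rad/s): [2.22, 2.22, 2.79, 3.14, 3.14, 3.14].

### API

Orientations are given as a unit quaternion [x, y, z, w].
In Python, from rig import robot gives the robot as it stands.
- The arm moves only by the tool step_arm, never from a script. Its argument "increments" is a list of rows, each an object of numbers: "x", "y", "z": the shift along the world's x, y, z normalised to -1 to 1, where 1 is 0.3 m; "ax", "ay", "az": the turn, a rotation vector about the world's x, y, z normalised to -1 to 1, where 1 is 60 degrees. A call has exactly 10 rows; each row is the pose to reach, as a shift and turn from the pose commanded when the call began; what a row does not reach only later rows make up. A row lasts 1/8 s, in which the tool goes at most 62.5 mm and 10.7 degrees, less where a joint would pass 70% of its speed; a pose out of reach is approached as far as the arm can. A call with a number of a shift or a turn outside -1 to 1 is refused whole. A call with a gripper value outside its range is refused whole. "fingers" is the finger opening in mm, from 0 to 85.4, set as the call begins (left out, the last holds). The fingers move at their own pace and stop on an object; "grip_force" is the grip in N (left out, the last holds). Time passes only in rows, so rows that repeat a pose let the fingers close, or fill a call up. It gives the time, the measured TCP pose, the force, the opening and the grip force at its end, in the units of the state.
- robot.get_obs(): the state, without advancing time (a new reading comes with each control period).
- robot.snapshot(name): name is "scene" or "top"; returns (picture, depth): 400x640x3 uint8, red, green, blue; 400x640 float32, m along the optical axis (not along the pixel's ray), 0 where there is no reading.
- robot.camera_params(name): a dict with "mtx" (3x3 intrinsics, pixels), "dist_coeffs" ([k1, k2, p1, p2, k3] as OpenCV has them; the pictures are not rectified), "extrinsics" (4x4, takes a point from camera to world coordinates). Camera axes: x right, y up, looking along -z (the intrinsics and any distortion apply to the point x, -y, -z); pixel columns grow to the right and rows downward; lengths in m; the calibration is good to about 2 mm. A picture is of the moment at which its call begins. camera_params takes no time and is no camera call.
- robot.hand_in(): hands the job in; it is judged then, once.
Trained networks look in the newest picture that a camera, given by its name, has taken for a name from the list of things; names that differ only in an ending like _2 or _b are one class to them, and where a whole thing is asked for, a point or a joint stands for the part that bears it (a point fixed in the world has none). Each returns a list of dicts, best first, with "p" (0 to 1); they miss things now and then, are a little off and sometimes report something else, mostly with a low value. They report only what shows in the picture. A call takes as long as a camera call. They do not tell look-alikes from the thing itself.
- robot.search_frame(name, camera): "extent" ([left, top, right, bottom] in pixels, round what is visible of it).
- robot.trace(name, camera): "mask" (400x640 bool, what is visible of it) and "extent" ([left, top, right, bottom] in pixels, round what is visible of it).
- robot.spot_point(name, camera): "at" ([column, row] in pixels: a listed point, or the origin of a listed thing).
The state is a dict: "time": time; "q": joint angles; "joint_vel": joint speeds; "joint_torque": joint torques, N m; "ee_pos": TCP position; "tcp_rot": TCP orientation; "contact_force": force on the tool from outside, world axes, zero at the start; "moment": the same for the moment, N m; "gripper_width": finger opening in m; "gripper_force": force on a finger pad.
Only numpy, scipy, OpenCV 4.12 (cv2) and the standard library are available. Lean on these libraries where they do the work, as an engineer would, in place of code of your own. Each camera call takes 0.05 s, during which the arm holds its last target. There are 200 camera calls.

### The job

Three loose gears from the lab's mixer drive have to be sorted by tooth count. Take the one with as many teeth as the dark master gear on the test plate, bring it flat on the plate into full mesh with the master, turn it by its boss so that it drives the master round by about two teeth, and leave it there in mesh. Put the gear with fewer teeth flat in the square tray and the one with more teeth flat in the round dish, and leave the jar, the wax box and the tin where they are.

Things in the scene. Friction and masses are not known exactly. Their poses are not given: they have to be found in the camera images.
- gear_12: The gear that matches the master; plain alloy spur gear lying flat, 0.2 to 0.4 kg: toothed disc 90 mm across the tips, 66 mm across the roots, 14 mm thick. A square boss 30 x 30 mm (sides along the gear's x and y) stands on it from 14 to 42 mm above the underside: grip it there. Origin: centre of the underside, z up. 12 teeth, one centred on its +x.
- gear_8: The gear with fewer teeth; plain alloy spur gear lying flat, 0.2 to 0.4 kg: toothed disc 90 mm across the tips, 66 mm across the roots, 14 mm thick. A square boss 30 x 30 mm (sides along the gear's x and y) stands on it from 14 to 42 mm above the underside: grip it there. Origin: centre of the underside, z up. 8 teeth, one centred on its +x.
- gear_18: The gear with more teeth; plain alloy spur gear lying flat, 0.2 to 0.4 kg: toothed disc 90 mm across the tips, 72 mm across the roots, 14 mm thick. A square boss 30 x 30 mm (sides along the gear's x and y) stands on it from 14 to 42 mm above the underside: grip it there. Origin: centre of the underside, z up. 18 teeth, one centred on its +x.
- test_plate: Fixed flat steel plate on the bench, 130 mm (its x) by 210 mm (its y), 8 mm thick. Origin: centre of the underside, z up. The master gear turns on it at y = +50 mm; the free area for the gear under test is the -y side (y = -31 mm is 81 mm from the master's axis).
- master: Dark steel master gear, 12 teeth, size and tooth form of the 12-tooth gear, free to turn (friction 0.02 N m) on a vertical axis. Origin: on the axis at its underside, 8 mm above the bench (plate top); z up; one tooth centred on its +x. A cap 26 mm across stands 8 mm above its face. Axes 80 to 82 mm apart in mesh (bottoms at 79, free at 90; 3 mm backlash).
- master_mark (a point): Small white dot on the top face of the master, 36 mm from its axis on its +x; shows how far it has turned (two teeth = 60 degrees).
- square_tray: Fixed white square tray, 140 x 140 mm outside, 130 x 130 mm inside, rim 20 mm above the bench, floor 5 mm above the bench. Origin: centre of its underside.
- round_dish: Fixed round steel dish, 140 mm across outside, 130 mm inside, rim 20 mm above the bench, floor 5 mm above the bench. Origin: centre of its underside.
- jar: Bystander: amber jar 70 mm across, 85 mm tall, upright. Origin: centre of the underside.
- wax_box: Bystander: cardboard box 70 x 90 x 60 mm high. Origin: centre of the underside.
- tin: Bystander: flat round brass tin 64 mm across, 22 mm high. Origin: centre of the underside.
Not all that is in view belongs to the job. What is shaped like the gear_12 but red or yellow is not meant.

How it is judged:
On the way, in this order (a step that is already met when the one before it is completed fails the run):
1. the 12-tooth gear is flat on the test plate with its teeth in mesh with the master (horizontal distance between gear_12 and master below 0.0865 m and z of gear_12 in the frame of master between -0.004 and 0.005 m and angle between gear_12's own z axis and vertical below 0.08 rad), for 0.1 s.
2. held by its boss and in mesh, the gear has driven the master round (its dot at least 21 mm, about 34 degrees, from where it started) (all of step 1 and distance of master_mark from where it was at the start of the episode above 0.021 m and contact force between the fingers and gear_12 above 1 N and contact force between the fingers and master below 0.5 N), for 0.1 s.
At the end, for the whole second after the job is handed in: 12-tooth gear flat on the plate (5 mm, 0.08 rad), axes under 86.5 mm from the master, whose dot is at least 21 mm from its start; 8-tooth gear in the square tray, 18-tooth in the round dish: within 32 mm of centre, underside under 10 mm up, tilt under 0.08 rad; all at rest (all of step 1 and linear speed of each of gear_12, gear_8, gear_18 below 0.02 m/s and angular speed of each of gear_12, gear_8, gear_18 below 0.15 rad/s and distance of master_mark from where it was at the start of the episode above 0.021 m and horizontal distance between gear_8 and square_tray below 0.032 m and z of gear_8 in the frame of square_tray below 0.01 m and angle between each of gear_8, gear_18's own z axis and vertical below 0.08 rad and horizontal distance between gear_18 and round_dish below 0.032 m and z of gear_18 in the frame of round_dish below 0.01 m); the robot touches nothing.
It fails at once if the jar is moved more than 25 mm (distance of jar from where it was at the start of the episode above 0.025 m).
It fails at once if the wax_box is moved more than 25 mm (distance of wax_box from where it was at the start of the episode above 0.025 m).
It fails at once if the tin is moved more than 25 mm (distance of tin from where it was at the start of the episode above 0.025 m).
It also fails if it takes over 61 s, if anything falls off the work surface, if the arm or the gripper's body presses on something with over 40 N, if the wrist force passes 120 N, or if a joint passes its speed limit or range.

## Working session

There is one attempt and no reset: what is moved stays moved. The work goes in short steps, Python scripts to look and compute and a tool call to move; the robot and the scene stay as the last step left them, time stands still between calls to the robot, and variables do not carry over. Pictures are saved under pics/ and viewed, at most 10 in all, crops included, and the job is handed in when it is done.

Besides the shell and the picture viewer there is one more tool, called in YAML: its name, and indented under it one key for each argument. step_arm: Moves the arm, as the interface text tells. Scaled input: -1 to 1 covers 0.3 m each way for a shift and 60 degrees each way for a turn. Its arguments: {"type":"object","properties":{"increments":{"type":"array","items":{"type":"object","properties":{"x":{"type":"number","minimum":-1,"maximum":1},"y":{"type":"number","minimum":-1,"maximum":1},"z":{"type":"number","minimum":-1,"maximum":1},"ax":{"type":"number","minimum":-1,"maximum":1},"ay":{"type":"number","minimum":-1,"maximum":1},"az":{"type":"number","minimum":-1,"maximum":1}}}},"fingers":{"type":"number"},"grip_force":{"type":"number"}},"required":["increments"]}

```bash
mkdir -p pics; cat > h.py <<'E'
import numpy as np, cv2
from rig import robot
def ray(cam,px,z):
    P=robot.camera_params(cam);K=np.array(P["mtx"]);d=np.array(P["dist_coeffs"]);E=np.array(P["extrinsics"])
    u=cv2.undistortPoints(np.array(px,float).reshape(-1,1,2),K,d).reshape(-1,2)
    r=np.c_[u[:,0],-u[:,1],-np.ones(len(u))]@E[:3,:3].T
    o=E[:3,3]; s=(z-o[2])/r[:,2]
    return (o+r*s[:,None])
def proj(cam,pts):
    P=robot.camera_params(cam);K=np.array(P["mtx"]);d=np.array(P["dist_coeffs"]);E=np.array(P["extrinsics"])
    c=(np.array(pts,float).reshape(-1,3)-E[:3,3])@E[:3,:3]
    c=c*[1,-1,-1]
    return cv2.projectPoints(c.reshape(-1,1,3),np.zeros(3),np.zeros(3),K,d)[0].reshape(-1,2)
E
python3 - <<'E'
from h import *
np.set_printoptions(precision=4,suppress=True)
im={}
for c in("top","scene"):
    a,d=robot.snapshot(c);np.savez("s_"+c,a=a,d=d);cv2.imwrite(f"pics/{c}0.png",a[:,:,::-1])
    print(c,np.array(robot.camera_params(c)["extrinsics"]),robot.camera_params(c)["mtx"])
for n,z in dict(gear_12=.014,gear_8=.014,gear_18=.014,test_plate=.008,master=.022,master_mark=.022,square_tray=.02,round_dish=.02,jar=.085,wax_box=.06,tin=.022).items():
    for r in robot.spot_point(n,"top")[:4]: print(n,round(r["p"],2),r["at"],ray("top",[r["at"]],z)[0])
print(robot.hold_point_z,robot.get_obs())
E
```

```text
top [[ 0.0233  0.977  -0.2118  0.1614]
 [-0.9997  0.0237 -0.0007  0.0552]
 [ 0.0043  0.2117  0.9773  1.646 ]
 [ 0.      0.      0.      1.    ]] [[505.0291   0.     324.8914]
 [  0.     505.0291 197.8697]
 [  0.       0.       1.    ]]
scene [[-0.0626 -0.6936  0.7177  1.216 ]
 [ 0.998  -0.0461  0.0425  0.0883]
 [ 0.0036  0.7189  0.6951  0.7325]
 [ 0.      0.      0.      1.    ]] [[379.3258   0.     315.6623]
 [  0.     379.3258 201.5527]
 [  0.       0.       1.    ]]
gear_12 0.94 [370.2, 248.6] [ 0.3501 -0.0946  0.014 ]
gear_12 0.79 [408.8, 236.5] [ 0.3923 -0.2212  0.014 ]
gear_12 0.79 [280.2, 233.2] [0.3935 0.1994 0.014 ]
gear_12 0.64 [342.2, 212.6] [ 0.4668 -0.0017  0.014 ]
gear_8 0.94 [370.2, 248.6] [ 0.3501 -0.0946  0.014 ]
gear_8 0.79 [408.8, 236.5] [ 0.3923 -0.2212  0.014 ]
gear_8 0.79 [280.2, 233.2] [0.3935 0.1994 0.014 ]
gear_8 0.64 [342.2, 212.6] [ 0.4668 -0.0017  0.014 ]
gear_18 0.94 [370.2, 248.6] [ 0.3501 -0.0946  0.014 ]
gear_18 0.79 [408.8, 236.5] [ 0.3923 -0.2212  0.014 ]
gear_18 0.79 [280.2, 233.2] [0.3935 0.1994 0.014 ]
gear_18 0.64 [342.2, 212.6] [ 0.4668 -0.0017 
[... 241 characters left out ...]
.85 [437.6, 190.6] [ 0.5476 -0.3189  0.02  ]
jar 0.81 [415.1, 138.5] [ 0.7055 -0.2343  0.085 ]
wax_box 0.66 [345.6, 212.0] [ 0.4604 -0.0109  0.06  ]
tin 0.87 [206.7, 239.6] [0.3647 0.4385 0.022 ]
0.0187 {'time': 0.65, 'q': array([-1.3906,  0.4909,  1.5589,  0.    ,  1.0917, -0.1056]), 'joint_vel': array([ 0.0001, -0.0013,  0.0004, -0.0007,  0.    , -0.0001]), 'joint_torque': array([ -0.0029, -61.8087, -26.1801,  -0.0002,   0.0004,  -0.    ]), 'ee_pos': array([ 0.1762, -0.5996,  0.2313]), 'tcp_rot': array([0.9898, 0.1424, 0.    , 0.    ]), 'contact_force': array([-0.5736, -0.247 , -0.6347]), 'moment': array([0.0263, 0.0139, 0.0044]), 'gripper_force': 0.0, 'gripper_width': 0.08523774283829438}
```

View pics/top0.png

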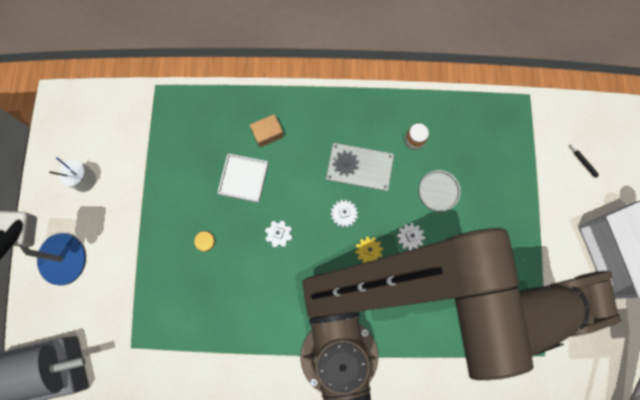

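View pics/scene0.png

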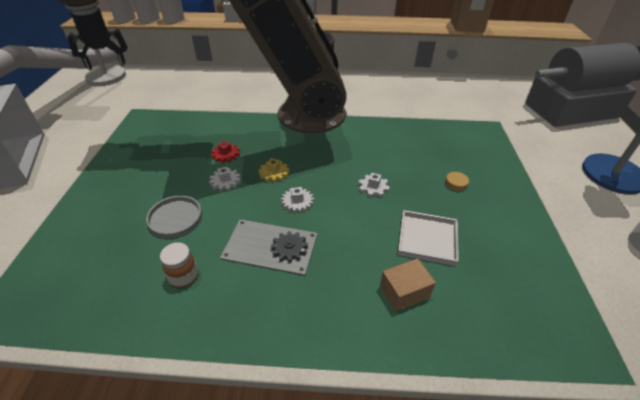

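The top view shows a white 8-tooth-looking gear at (278,233), a white many-toothed one at (344,213), and a grey one at (411,236), with the yellow decoy at (369,248). The red decoy only shows in the scene view, at (225,151). The master is at (346,163). Next I'll fit tooth count, centre and phase.

```bash
cat > fit.py <<'E'
from h import *
from scipy.optimize import minimize
from scipy.ndimage import map_coordinates
R=np.linspace(.020,.053,34);T=np.radians(np.arange(0,360,2.))
RR,TT=np.meshgrid(R,T)
def feat(a,kind):
    a=cv2.GaussianBlur(a,(0,0),.5).astype(float)
    if kind=="mat": return (a[:,:,1]-a[:,:,[0,2]].mean(2))/(a.sum(2)+20)*-300
    return -a.mean(2)
def model(n,th):
    root=.036 if n==18 else .033
    c=np.cos(n*(TT-th)); half=(RR-root)/(.045-root)   # tooth half width shrinks outward
    frac=.62-.30*half                                  # fraction of pitch that is tooth
    ph=np.abs((n*(TT-th)/(2*np.pi)+.5)%1-.5)
    return np.where(RR<root,1,np.where(RR>.045,0,1/(1+np.exp((ph-frac/2)/.04))))
def fit(cam,F,x,y,z,n,kind="mat",extra=0):
    w=RR
    def cost(p):
        th=p[2]; X=p[0]+RR*np.cos(TT);Y=p[1]+RR*np.sin(TT)
        uv=proj(cam,np.c_[X.ravel(),Y.ravel(),np.full(X.size,z)])
        v=map_coordinates(F,[uv[:,1],uv[:,0]],order=1,mode='nearest').reshape(RR.shape)
        m=model(n,th); v=v-np.average(v,weights=w); m=m-np.average(m,weights=w)
        return -(w*v*m).sum()/np.sqrt((w*v*v).sum()*(w*m*m).sum())
    best=None
    for k in range(5):
        r=minimize(cost,[x,y,2*np.pi/n*k/5],method="Nelder-Mead",options=dict(initial_simplex=[[x,y,2*np.pi/n*k/5],[x+.004,y,2*np.pi/n*k/5],[x,y+.004,2*np.pi/n*k/5],[x,y,2*np.pi/n*(k+1)/5]],xatol=1e-5,fatol=1e-5))
        if best is None or r.fun<best.fun: best=r
    p=best.x; return -best.fun,p[0],p[1],np.degrees(p[2])%(360/n)
E
python3 - <<'E'
from fit import *
np.set_printoptions(precision=4,suppress=True)
S={c:np.load(f"s_{c}.npz") for c in("top","scene")}
for nm,x,y in(("A",.3935,.1994),("B",.4668,-.0017),("C",.3923,-.2212)):
    for c in S:
        F=feat(S[c]["a"],"mat")
        for n in(8,12,18): print(nm,c,n,np.array(fit(c,F,x,y,.014,n)))
for c in S: print("master",c,np.array(fit(c,feat(S[c]["a"],"d"),.632,-.0121,.022,12)))
# depth: boss tops
for c in S:
    E=np.array(robot.camera_params(c)["extrinsics"]);P=robot.camera_params(c);d=S[c]["d"]
    v,u=np.mgrid[:400,:640];k=cv2.undistortPoints(np.c_[u.ravel(),v.ravel()].astype(float).reshape(-1,1,2),np.array(P["mtx"]),np.array(P["dist_coeffs"])).reshape(-1,2)
    q=np.c_[k[:,0],-k[:,1],-np.ones(len(k))]*d.reshape(-1,1)@E[:3,:3].T+E[:3,3]
    np.save("pc_"+c,q)
    for nm,x,y,zl in(("A",.3935,.1994,.036),("B",.4668,-.0017,.036),("C",.3923,-.2212,.036)):
        s=(np.hypot(q[:,0]-x,q[:,1]-y)<.04)&(q[:,2]>zl)&(q[:,2]<.048)
        if s.sum()>5: print(c,nm,s.sum(),q[s].mean(0),cv2.minAreaRect(q[s][:,:2].astype(np.float32)))
for n,z in(("square_tray",.02),("round_dish",.02),("master_mark",.022),("master",.022)):
    for c in S:
        for r in robot.search_frame(n,c)[:1]+robot.spot_point(n,c)[:1]:
            if "at" in r: print(n,c,r["p"],ray(c,[r["at"]],0 if n[0] in"sr" else z)[0])
            else: e=r["extent"];print(n,c,r["p"],e,ray(c,[[(e[0]+e[2])/2,(e[1]+e[3])/2]],z)[0])
def crop(c,u,v,h,nm):
    a=S[c]["a"][v-h:v+h,u-h:u+h,::-1];return cv2.resize(a,(360,360),interpolation=cv2.INTER_CUBIC)
cv2.imwrite("pics/crops.png",cv2.resize(np.hstack([crop("scene",374,184,22,""),crop("scene",297,199,22,""),crop("scene",225,178,22,""),crop("scene",285,247,35,"")]),(800,200)))
E
```

```text
A top 8 [ 0.8638  0.3924  0.2058 27.7176]
A top 12 [0.723  0.3924 0.2059 3.2801]
A top 18 [0.7778 0.3923 0.2059 9.1801]
A scene 8 [ 0.6873  0.3973  0.2046 27.7063]Traceback (most recent call last):
  File "<stdin>", line 7, in <module>
  File "fit.py", line 26, in fit
    r=minimize(cost,[x,y,2*np.pi/n*k/5],method="Nelder-Mead",options=dict(initial_simplex=[[x,y,2*np.pi/n*k/5],[x+.004,y,2*np.pi/n*k/5],[x,y+.004,2*np.pi/n*k/5],[x,y,2*np.pi/n*(k+1)/5]],xatol=1e-5,fatol=1e-5))
    res = _minimize_neldermead(fun, x0, args, callback, bounds=bounds,
                               **options)
    fxcc = func(xcc)
    fx = function(np.copy(x), *(wrapper_args + args))
  File "fit.py", line 20, in cost
    uv=proj(cam,np.c_[X.ravel(),Y.ravel(),np.full(X.size,z)])
  File "h.py", line 10, in proj
    P=robot.camera_params(cam);K=np.array(P["mtx"]);d=np.array(P["dist_coeffs"]);E=np.array(P["extrinsics"])
ValueError: time passes only in moves, steps and waits
```

```bash
sed -i 's/robot\.camera_params(cam)/CP(cam)/; s/^from rig import robot/from rig import robot\nimport functools\nCP=functools.cache(lambda c: robot.camera_params(c))/' h.py
cat > m.py <<'E'
from fit import *
np.set_printoptions(precision=4,suppress=True)
S={c:np.load(f"s_{c}.npz") for c in("top","scene")}
for nm,x,y in(("A",.3935,.2054),("B",.4668,-.0017),("C",.3923,-.2212)):
    for c in S:
        F=feat(S[c]["a"],"mat")
        for n in(8,12,18): print(nm,c,n,np.array(fit(c,F,x,y,.014,n)))
for c in S: print("master",c,np.array(fit(c,feat(S[c]["a"],"d"),.632,-.0121,.022,12)))
for c in S:
    P=CP(c);E=np.array(P["extrinsics"]);d=S[c]["d"]
    v,u=np.mgrid[:400,:640];k=cv2.undistortPoints(np.c_[u.ravel(),v.ravel()].astype(float).reshape(-1,1,2),np.array(P["mtx"]),np.array(P["dist_coeffs"])).reshape(-1,2)
    q=np.c_[k[:,0],-k[:,1],-np.ones(len(k))]*d.reshape(-1,1)@E[:3,:3].T+E[:3,3]
    for nm,x,y,zl in(("A",.3935,.2054,.036),("B",.4668,-.0017,.036),("C",.3923,-.2212,.036)):
        s=(np.hypot(q[:,0]-x,q[:,1]-y)<.04)&(q[:,2]>zl)&(q[:,2]<.048)
        if s.sum()>5: print(c,nm,s.sum(),q[s].mean(0),cv2.minAreaRect(q[s][:,:2].astype(np.float32)))
for n,z in(("square_tray",.02),("round_dish",.02),("master_mark",.022),("master",.022)):
    for c in S:
        for r in robot.search_frame(n,c)[:1]+robot.spot_point(n,c)[:1]:
            if "at" in r: print(n,c,r["p"],ray(c,[r["at"]],0 if n[0] in"sr" else z)[0])
            else: e=r["extent"];print(n,c,r["p"],e,ray(c,[[(e[0]+e[2])/2,(e[1]+e[3])/2]],z)[0])
def crop(c,u,v,h):
    a=S[c]["a"][v-h:v+h,u-h:u+h,::-1];return cv2.resize(a,(360,360),interpolation=cv2.INTER_CUBIC)
cv2.imwrite("pics/crops.png",cv2.resize(np.hstack([crop("scene",374,184,22),crop("scene",297,199,22),crop("scene",225,178,22),crop("scene",285,247,35)]),(800,200)))
E
python3 m.py
```

```text
A top 8 [ 0.8638  0.3924  0.2058 27.7178]
A top 12 [0.723  0.3924 0.2059 3.2801]
A top 18 [ 0.7778  0.3924  0.2059 12.7724]
A scene 8 [ 0.6873  0.3973  0.2046 27.7061]
A scene 12 [0.6366 0.3953 0.2047 0.4557]
A scene 18 [ 0.6846  0.396   0.2049 13.003 ]
B top 8 [ 0.7338  0.4657 -0.0074 28.3072]
B top 12 [ 0.7338  0.4657 -0.0073  9.4662]
B top 18 [ 0.8197  0.4656 -0.0072 13.7458]
B scene 8 [ 0.6329  0.4684 -0.0071 24.8431]
B scene 12 [ 0.631   0.4684 -0.0072 24.5801]
B scene 18 [ 0.6859  0.4678 -0.0072 13.4709]
C top 8 [ 0.6416  0.3941 -0.2262  9.2309]
C top 12 [ 0.7311  0.3934 -0.2265 25.764 ]
C top 18 [ 0.687   0.3944 -0.2261 12.8893]
C scene 8 [ 0.6131  0.398  -0.225   2.3257]
C scene 12 [ 0.6337  0.4    -0.2243 26.1423]
C scene 18 [ 0.6623  0.3978 -0.225  17.2385]
master top [ 0.8855  0.6345 -0.0094  7.5284]
master scene [ 0.7682  0.6446 -0.0092  7.7246]
top A 74 [0.3928 0.2055 0.0415] ((0.39304426312446594, 0.20589874684810638), (0.026772532612085342, 0.028747301548719406), 73.17285919189453)
top B 78 [ 0.4662 -0.0063  0.0415] ((0.46657460927963257, -0.005770254880189896), (0.030
[... 823 characters left out ...]
93 0.02  ]
square_tray scene 0.57 [0.5787 0.3343 0.    ]
round_dish top 0.67 [216.4, 153.1, 266.5, 198.7] [0.582  0.3367 0.02  ]
round_dish top 0.85 [ 0.5523 -0.3235  0.    ]
round_dish scene 0.64 [145.7, 196.5, 203.7, 239.1] [ 0.5651 -0.3163  0.02  ]
round_dish scene 0.78 [ 0.5449 -0.3311  0.    ]
master_mark top 0.75 [0.6605 0.0295 0.022 ]
master_mark scene 0.77 [272.0, 232.0, 312.3, 262.7] [ 0.6437 -0.0015  0.022 ]
master_mark scene 0.67 [ 0.424  -0.2255  0.022 ]
master top 0.97 [329.5, 149.7, 359.7, 176.3] [ 0.6341 -0.0068  0.022 ]
master top 0.78 [ 0.6322 -0.0121  0.022 ]
master scene 0.68 [271.8, 231.9, 309.8, 262.4] [ 0.6433 -0.0048  0.022 ]
master scene 0.76 [ 0.6427 -0.0077  0.022 ]
```

View pics/crops.png

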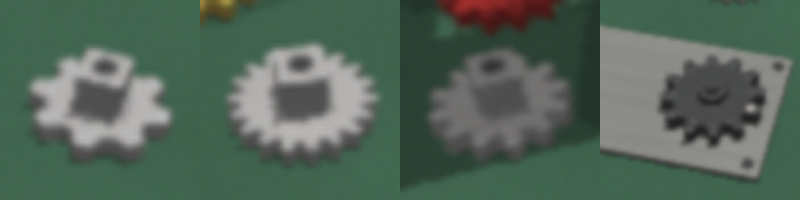

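Tooth counts from the crops: left is 8 teeth, middle 18, and the right one, grey beside the red decoy, 12. The master's white dot is at about scene (302,249). Next: plate axis, container centres and the master refined from the masks.

```bash
python3 - <<'E'
from fit import *
np.set_printoptions(precision=4,suppress=True)
for n,z in(("test_plate",.008),("square_tray",.02),("round_dish",.02),("master",.022)):
    for c in("top","scene"):
        L=robot.trace(n,c)
        if not L: continue
        r=L[0];m=cv2.findContours(r["mask"].astype(np.uint8),0,cv2.CHAIN_APPROX_NONE)[0];k=max(m,key=cv2.contourArea).reshape(-1,2)
        w=ray(c,k,z)[:,:2].astype(np.float32);b=cv2.minAreaRect(w)
        print(n,c,r["p"],np.array(b[0]),np.array(b[1]),b[2], cv2.minEnclosingCircle(w))
print(ray("scene",[[302.5,249.5]],.022))
E
```

```text
test_plate top 0.6 [ 0.6291 -0.0595] [0.2137 0.1316] 80.67799377441406 ((0.6276233196258545, -0.05764138326048851), 0.12003009766340256)
test_plate scene 0.66 [ 0.5461 -0.3294] [0.1518 0.1387] 15.957006454467773 ((0.546886146068573, -0.32970720529556274), 0.0783296450972557)
square_tray top 0.8 [0.5785 0.3321] [0.1448 0.1432] 79.625732421875 ((0.5766010284423828, 0.3324226140975952), 0.09667634963989258)
square_tray scene 0.78 [0.5843 0.3302] [0.1418 0.1562] 78.97672271728516 ((0.5843755006790161, 0.3303062617778778), 0.10085209459066391)
round_dish top 0.87 [ 0.547  -0.3255] [0.137  0.1402] 1.6410491466522217 ((0.5488024353981018, -0.3244045078754425), 0.07123181223869324)
round_dish scene 0.92 [ 0.5566 -0.3224] [0.1565 0.136 ] 15.963567733764648 ((0.5559058785438538, -0.3217886984348297), 0.07907307147979736)
master top 0.56 [ 0.6344 -0.0082] [0.0835 0.0872] 1.4376460313796997 ((0.6339539885520935, -0.005797636229544878), 0.046622518450021744)
master scene 0.89 [ 0.6378 -0.0087] [0.0849 0.0883] 52.39859390258789 ((0.6391778588294983, -0.007671217899769545), 0.04557919129729271)
[[0.6486 0.0238 0.022 ]]
```

step_arm:
  increments:
    - {"x": 0.725, "y": 1, "z": -0.437, "az": 0.16}
    - {"x": 0.725, "y": 1, "z": -0.437, "az": 0.16}
    - {"x": 0.725, "y": 1, "z": -0.437, "az": 0.16}
    - {"x": 0.725, "y": 1, "z": -0.437, "az": 0.16}
    - {"x": 0.725, "y": 1, "z": -0.437, "az": 0.16}
    - {"x": 0.725, "y": 1, "z": -0.437, "az": 0.16}
    - {"x": 0.725, "y": 1, "z": -0.437, "az": 0.16}
    - {"x": 0.725, "y": 1, "z": -0.437, "az": 0.16}
    - {"x": 0.725, "y": 1, "z": -0.437, "az": 0.16}
    - {"x": 0.725, "y": 1, "z": -0.437, "az": 0.16}
  fingers: 60
  grip_force: 40

```text
invalid input at $.increments[0]: expected keys x, y, z, ax, ay, az
```

step_arm:
  increments:
    - {"x": 0.725, "y": 1, "z": -0.437, "ax": 0, "ay": 0, "az": 0.16}
    - {"x": 0.725, "y": 1, "z": -0.437, "ax": 0, "ay": 0, "az": 0.16}
    - {"x": 0.725, "y": 1, "z": -0.437, "ax": 0, "ay": 0, "az": 0.16}
    - {"x": 0.725, "y": 1, "z": -0.437, "ax": 0, "ay": 0, "az": 0.16}
    - {"x": 0.725, "y": 1, "z": -0.437, "ax": 0, "ay": 0, "az": 0.16}
    - {"x": 0.725, "y": 1, "z": -0.437, "ax": 0, "ay": 0, "az": 0.16}
    - {"x": 0.725, "y": 1, "z": -0.437, "ax": 0, "ay": 0, "az": 0.16}
    - {"x": 0.725, "y": 1, "z": -0.437, "ax": 0, "ay": 0, "az": 0.16}
    - {"x": 0.725, "y": 1, "z": -0.437, "ax": 0, "ay": 0, "az": 0.16}
    - {"x": 0.725, "y": 1, "z": -0.437, "ax": 0, "ay": 0, "az": 0.16}
  fingers: 60
  grip_force: 40

```text
time: 3.1
ee_pos: [0.3933, -0.3009, 0.1007]
tcp_rot: [0.975, 0.224, 0.0, 0.0]
contact_force: [-0.3, -0.1, 0.6]
gripper_width: 0.0596
gripper_force: 0.0
```

step_arm:
  increments:
    - {"x": 0, "y": 0.245, "z": 0, "ax": 0, "ay": 0, "az": 0}
    - {"x": 0, "y": 0.245, "z": 0, "ax": 0, "ay": 0, "az": 0}
    - {"x": 0, "y": 0.245, "z": -0.07, "ax": 0, "ay": 0, "az": 0}
    - {"x": 0, "y": 0.245, "z": -0.14, "ax": 0, "ay": 0, "az": 0}
    - {"x": 0, "y": 0.245, "z": -0.21, "ax": 0, "ay": 0, "az": 0}
    - {"x": 0, "y": 0.245, "z": -0.25, "ax": 0, "ay": 0, "az": 0}
    - {"x": 0, "y": 0.245, "z": -0.275, "ax": 0, "ay": 0, "az": 0}
    - {"x": 0, "y": 0.245, "z": -0.275, "ax": 0, "ay": 0, "az": 0}
    - {"x": 0, "y": 0.245, "z": -0.275, "ax": 0, "ay": 0, "az": 0}
    - {"x": 0, "y": 0.245, "z": -0.275, "ax": 0, "ay": 0, "az": 0}

```text
time: 4.35
ee_pos: [0.3939, -0.2263, 0.0182]
tcp_rot: [0.974, 0.225, 0.0, 0.0]
contact_force: [0.3, 0.0, -0.3]
gripper_width: 0.06
gripper_force: 0.0
```

step_arm:
  increments:
    - {"x": 0, "y": 0, "z": 0, "ax": 0, "ay": 0, "az": 0}
    - {"x": 0, "y": 0, "z": 0, "ax": 0, "ay": 0, "az": 0}
    - {"x": 0, "y": 0, "z": 0, "ax": 0, "ay": 0, "az": 0}
    - {"x": 0, "y": 0, "z": 0, "ax": 0, "ay": 0, "az": 0}
    - {"x": 0, "y": 0, "z": 0, "ax": 0, "ay": 0, "az": 0}
    - {"x": 0, "y": 0, "z": 0.1, "ax": 0, "ay": 0, "az": 0}
    - {"x": 0, "y": 0, "z": 0.2, "ax": 0, "ay": 0, "az": 0}
    - {"x": 0, "y": 0, "z": 0.3, "ax": 0, "ay": 0, "az": 0}
    - {"x": 0, "y": 0, "z": 0.3, "ax": 0, "ay": 0, "az": 0}
    - {"x": 0, "y": 0, "z": 0.3, "ax": 0, "ay": 0, "az": 0}
  fingers: 25
  grip_force: 50

```text
time: 5.6
ee_pos: [0.3934, -0.2259, 0.107]
tcp_rot: [0.974, 0.225, -0.0, -0.0]
contact_force: [-0.2, 0.2, -2.6]
gripper_width: 0.0291
gripper_force: 50.5
```

step_arm:
  increments:
    - {"x": 0.15, "y": 0.08, "z": 0, "ax": 0, "ay": 0, "az": -0.03}
    - {"x": 0.3, "y": 0.16, "z": 0, "ax": 0, "ay": 0, "az": -0.06}
    - {"x": 0.45, "y": 0.24, "z": 0, "ax": 0, "ay": 0, "az": -0.09}
    - {"x": 0.6, "y": 0.32, "z": 0, "ax": 0, "ay": 0, "az": -0.117}
    - {"x": 0.7, "y": 0.38, "z": 0, "ax": 0, "ay": 0, "az": -0.117}
    - {"x": 0.755, "y": 0.41, "z": 0, "ax": 0, "ay": 0, "az": -0.117}
    - {"x": 0.755, "y": 0.41, "z": -0.08, "ax": 0, "ay": 0, "az": -0.117}
    - {"x": 0.755, "y": 0.41, "z": -0.16, "ax": 0, "ay": 0, "az": -0.117}
    - {"x": 0.755, "y": 0.41, "z": -0.2, "ax": 0, "ay": 0, "az": -0.117}
    - {"x": 0.755, "y": 0.41, "z": -0.2, "ax": 0, "ay": 0, "az": -0.117}

```text
time: 6.85
ee_pos: [0.6196, -0.1031, 0.0462]
tcp_rot: [0.986, 0.165, -0.001, -0.001]
contact_force: [-0.6, 0.1, -2.1]
gripper_width: 0.0292
gripper_force: 50.3
```

```bash
python3 - <<'E'
from fit import *
np.set_printoptions(precision=4,suppress=True)
for c in("top","scene"):
    a,d=robot.snapshot(c);np.savez("t_"+c,a=a,d=d)
    if c=="scene":
        u,v=proj(c,[[.628,-.06,.03]])[0].astype(int)
        cv2.imwrite("pics/mesh1.png",cv2.resize(a[v-45:v+45,u-60:u+60,::-1],(720,540),interpolation=cv2.INTER_CUBIC)); print(u,v)
F=np.load("s_scene.npz")["a"]
o=robot.get_obs();print(o["ee_pos"],o["tcp_rot"],o["q"],o["contact_force"])
E
```

```text
268 238
[ 0.6204 -0.1033  0.0479] [0.9864 0.1646 0.0001 0.0001] [-0.2699  0.7161  1.7007 -0.0001  0.7246  0.9703] [-0.8127 -1.2903 -2.5763]
```

View pics/mesh1.png

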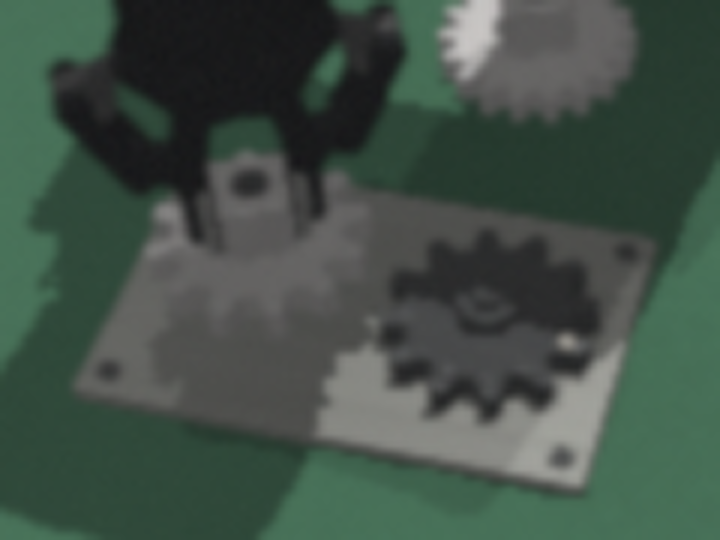

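The gear hangs level in the fingers over the plate, beside the master. Crop positions are gear (250,240) and master (490,320). Now I'll lower it.

step_arm:
  increments:
    - {"x": 0, "y": 0, "z": -0.02, "ax": 0, "ay": 0, "az": 0}
    - {"x": 0, "y": 0, "z": -0.04, "ax": 0, "ay": 0, "az": 0}
    - {"x": 0, "y": 0, "z": -0.055, "ax": 0, "ay": 0, "az": 0}
    - {"x": 0, "y": 0, "z": -0.063, "ax": 0, "ay": 0, "az": 0}
    - {"x": 0, "y": 0, "z": -0.067, "ax": 0, "ay": 0, "az": 0}
    - {"x": 0, "y": 0, "z": -0.07, "ax": 0, "ay": 0, "az": 0}
    - {"x": 0, "y": 0, "z": -0.072, "ax": 0, "ay": 0, "az": 0}
    - {"x": 0, "y": 0, "z": -0.072, "ax": 0, "ay": 0, "az": 0}
    - {"x": 0, "y": 0, "z": -0.072, "ax": 0, "ay": 0, "az": 0}
    - {"x": 0, "y": 0, "z": -0.072, "ax": 0, "ay": 0, "az": 0}

```text
time: 8.2
ee_pos: [0.6202, -0.1032, 0.0262]
tcp_rot: [0.986, 0.165, 0.0, 0.0]
contact_force: [0.2, -0.0, -1.9]
gripper_width: 0.0289
gripper_force: 50.3
```

step_arm:
  increments:
    - {"x": 0.001, "y": 0.006, "z": -0.001, "ax": 0, "ay": 0, "az": 0}
    - {"x": 0.002, "y": 0.012, "z": -0.001, "ax": 0, "ay": 0, "az": 0}
    - {"x": 0.003, "y": 0.018, "z": -0.001, "ax": 0, "ay": 0, "az": 0}
    - {"x": 0.004, "y": 0.024, "z": -0.001, "ax": 0, "ay": 0, "az": 0}
    - {"x": 0.005, "y": 0.03, "z": -0.001, "ax": 0, "ay": 0, "az": 0}
    - {"x": 0.006, "y": 0.035, "z": -0.001, "ax": 0, "ay": 0, "az": 0}
    - {"x": 0.0065, "y": 0.039, "z": -0.001, "ax": 0, "ay": 0, "az": 0}
    - {"x": 0.007, "y": 0.043, "z": -0.001, "ax": 0, "ay": 0, "az": 0}
    - {"x": 0.0075, "y": 0.0455, "z": -0.001, "ax": 0, "ay": 0, "az": 0}
    - {"x": 0.0075, "y": 0.0455, "z": -0.001, "ax": 0, "ay": 0, "az": 0}

```text
time: 9.45
ee_pos: [0.6227, -0.0896, 0.0261]
tcp_rot: [0.986, 0.165, 0.0, 0.0]
contact_force: [-0.5, -5.0, 4.1]
gripper_width: 0.029
gripper_force: 51.3
```

```bash
python3 - <<'E'
from h import *
a,d=robot.snapshot("scene")
u,v=268,238
cv2.imwrite("pics/mesh2.png",cv2.resize(a[v-45:v+45,u-60:u+60,::-1],(720,540),interpolation=cv2.INTER_CUBIC))
o=robot.get_obs();print(o["ee_pos"],o["tcp_rot"],o["q"],o["contact_force"],o["moment"])
E
```

```text
[ 0.62272401 -0.089629    0.02616691] [9.86345569e-01 1.64688301e-01 3.29768500e-04 2.69503467e-04] [-2.47793967e-01  7.47612414e-01  1.70936661e+00 -3.62148635e-04
  6.83793184e-01  9.92398989e-01] [-0.92129358 -4.91285277  5.13219185] [-0.69448855  0.08834524  0.03966071]
```

View pics/mesh2.png

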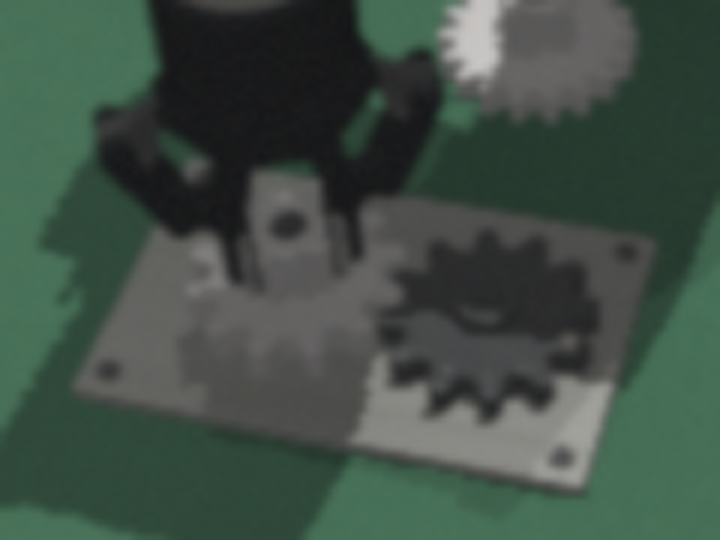

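The teeth are interleaved at crop (400,310), with the dot still at (570,345). I'll back off half a millimetre to relieve the load, then turn +60°.

step_arm:
  increments:
    - {"x": 0, "y": -0.002, "z": 0.001, "ax": 0, "ay": 0, "az": 0}
    - {"x": 0, "y": -0.002, "z": 0.001, "ax": 0, "ay": 0, "az": 0.12}
    - {"x": 0, "y": -0.002, "z": 0.001, "ax": 0, "ay": 0, "az": 0.25}
    - {"x": 0, "y": -0.002, "z": 0.001, "ax": 0, "ay": 0, "az": 0.38}
    - {"x": 0, "y": -0.002, "z": 0.001, "ax": 0, "ay": 0, "az": 0.5}
    - {"x": 0, "y": -0.002, "z": 0.001, "ax": 0, "ay": 0, "az": 0.62}
    - {"x": 0, "y": -0.002, "z": 0.001, "ax": 0, "ay": 0, "az": 0.75}
    - {"x": 0, "y": -0.002, "z": 0.001, "ax": 0, "ay": 0, "az": 0.88}
    - {"x": 0, "y": -0.002, "z": 0.001, "ax": 0, "ay": 0, "az": 1}
    - {"x": 0, "y": -0.002, "z": 0.001, "ax": 0, "ay": 0, "az": 1}

```text
time: 10.75
ee_pos: [0.6225, -0.0898, 0.0262]
tcp_rot: [0.772, 0.636, 0.0, -0.0]
contact_force: [1.0, 0.4, 3.5]
gripper_width: 0.0288
gripper_force: 51.1
```

```bash
python3 - <<'E'
from h import *
a,d=robot.snapshot("scene")
u,v=268,238
cv2.imwrite("pics/mesh3.png",cv2.resize(a[v-45:v+45,u-60:u+60,::-1],(720,540),interpolation=cv2.INTER_CUBIC))
o=robot.get_obs();print(o["ee_pos"],o["tcp_rot"],o["q"],o["contact_force"],o["moment"])
E
```

```text
[ 0.62253861 -0.0897648   0.02615784] [ 7.72637030e-01  6.34848016e-01  1.23389197e-04 -9.66686003e-06] [-2.48256226e-01  7.47624814e-01  1.70937205e+00  3.32424345e-04
  6.84465055e-01 -5.33410387e-02] [-0.41674687  0.8661088   4.18258834] [ 0.0931037  -0.11853803  0.13246834]
```

View pics/mesh3.png

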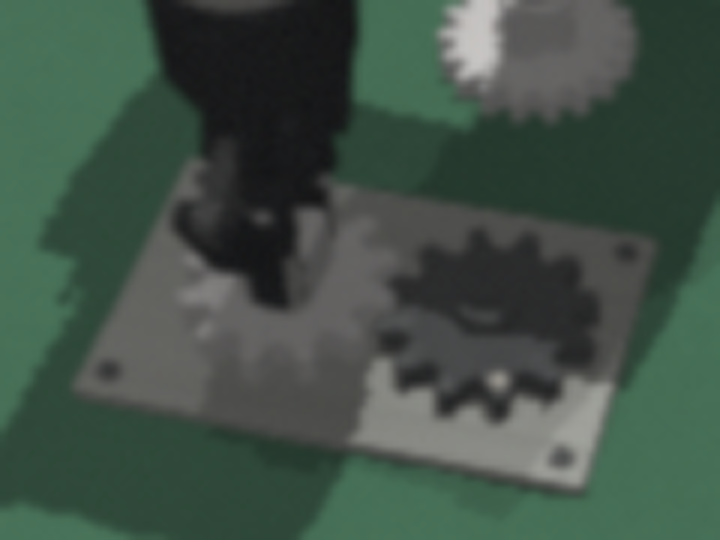

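The dot has moved from crop (570,345) to (498,380), about two teeth, and the gears are still in mesh. Release and go for gear_18.

step_arm:
  increments:
    - {"x": 0, "y": 0, "z": 0, "ax": 0, "ay": 0, "az": 0}
    - {"x": 0, "y": 0, "z": 0, "ax": 0, "ay": 0, "az": 0}
    - {"x": 0, "y": 0, "z": 0, "ax": 0, "ay": 0, "az": 0}
    - {"x": 0, "y": 0, "z": 0.03, "ax": 0, "ay": 0, "az": 0}
    - {"x": 0, "y": 0, "z": 0.12, "ax": 0, "ay": 0, "az": 0}
    - {"x": 0, "y": 0, "z": 0.26, "ax": 0, "ay": 0, "az": 0}
    - {"x": -0.13, "y": 0.07, "z": 0.28, "ax": 0, "ay": 0, "az": 0.15}
    - {"x": -0.3, "y": 0.15, "z": 0.28, "ax": 0, "ay": 0, "az": 0.3}
    - {"x": -0.45, "y": 0.24, "z": 0.28, "ax": 0, "ay": 0, "az": 0.42}
    - {"x": -0.52, "y": 0.276, "z": 0.28, "ax": 0, "ay": 0, "az": 0.42}
  fingers: 60

```text
time: 12.05
ee_pos: [0.4643, -0.0062, 0.1109]
tcp_rot: [0.614, 0.79, -0.0, -0.0]
contact_force: [0.4, 0.1, 0.0]
gripper_width: 0.0597
gripper_force: 0.0
```

```bash
python3 - <<'E'
from h import *
o=robot.get_obs();print(o["ee_pos"],o["tcp_rot"],o["time"])
E
```

```text
[ 0.46427911 -0.00623322  0.11091058] [ 6.13707472e-01  7.89533489e-01 -6.71473071e-06 -9.22290232e-05] 12.05
```

step_arm:
  increments:
    - {"x": 0, "y": 0, "z": 0, "ax": 0, "ay": 0, "az": 0}
    - {"x": 0, "y": 0, "z": -0.07, "ax": 0, "ay": 0, "az": 0}
    - {"x": 0, "y": 0, "z": -0.14, "ax": 0, "ay": 0, "az": 0}
    - {"x": 0, "y": 0, "z": -0.21, "ax": 0, "ay": 0, "az": 0}
    - {"x": 0, "y": 0, "z": -0.27, "ax": 0, "ay": 0, "az": 0}
    - {"x": 0, "y": 0, "z": -0.3, "ax": 0, "ay": 0, "az": 0}
    - {"x": 0, "y": 0, "z": -0.307, "ax": 0, "ay": 0, "az": 0}
    - {"x": 0, "y": 0, "z": -0.307, "ax": 0, "ay": 0, "az": 0}
    - {"x": 0, "y": 0, "z": -0.307, "ax": 0, "ay": 0, "az": 0}
    - {"x": 0, "y": 0, "z": -0.307, "ax": 0, "ay": 0, "az": 0}

```text
time: 13.3
ee_pos: [0.4667, -0.0073, 0.0184]
tcp_rot: [0.615, 0.789, 0.0, 0.0]
contact_force: [-0.1, 0.3, 0.0]
gripper_width: 0.0602
gripper_force: 0.0
```

step_arm:
  increments:
    - {"x": 0, "y": 0, "z": 0, "ax": 0, "ay": 0, "az": 0}
    - {"x": 0, "y": 0, "z": 0, "ax": 0, "ay": 0, "az": 0}
    - {"x": 0, "y": 0, "z": 0, "ax": 0, "ay": 0, "az": 0}
    - {"x": 0, "y": 0, "z": 0, "ax": 0, "ay": 0, "az": 0}
    - {"x": 0, "y": 0, "z": 0, "ax": 0, "ay": 0, "az": 0}
    - {"x": 0, "y": 0, "z": 0.1, "ax": 0, "ay": 0, "az": 0}
    - {"x": 0, "y": 0, "z": 0.2, "ax": 0, "ay": 0, "az": 0}
    - {"x": 0, "y": 0, "z": 0.3, "ax": 0, "ay": 0, "az": 0}
    - {"x": 0, "y": 0, "z": 0.4, "ax": 0, "ay": 0, "az": 0}
    - {"x": 0, "y": 0, "z": 0.4, "ax": 0, "ay": 0, "az": 0}
  fingers: 25

```text
time: 14.55
ee_pos: [0.4671, -0.0074, 0.1394]
tcp_rot: [0.615, 0.789, 0.001, 0.002]
contact_force: [-0.1, -0.1, -2.3]
gripper_width: 0.0291
gripper_force: 50.4
```

step_arm:
  increments:
    - {"x": 0.04, "y": -0.13, "z": 0, "ax": 0, "ay": 0, "az": 0}
    - {"x": 0.08, "y": -0.3, "z": 0, "ax": 0, "ay": 0, "az": 0}
    - {"x": 0.12, "y": -0.47, "z": 0, "ax": 0, "ay": 0, "az": 0}
    - {"x": 0.17, "y": -0.64, "z": 0, "ax": 0, "ay": 0, "az": 0}
    - {"x": 0.22, "y": -0.8, "z": 0, "ax": 0, "ay": 0, "az": 0}
    - {"x": 0.26, "y": -0.93, "z": 0, "ax": 0, "ay": 0, "az": 0}
    - {"x": 0.275, "y": -1, "z": 0, "ax": 0, "ay": 0, "az": 0}
    - {"x": 0.275, "y": -1, "z": -0.06, "ax": 0, "ay": 0, "az": 0}
    - {"x": 0.275, "y": -1, "z": -0.14, "ax": 0, "ay": 0, "az": 0}
    - {"x": 0.275, "y": -1, "z": -0.16, "ax": 0, "ay": 0, "az": 0}

```text
time: 15.8
ee_pos: [0.5478, -0.3053, 0.0875]
tcp_rot: [0.614, 0.789, -0.0, -0.002]
contact_force: [-0.6, 0.0, -0.6]
gripper_width: 0.0293
gripper_force: 50.3
```

step_arm:
  increments:
    - {"x": 0, "y": -0.058, "z": 0, "ax": 0, "ay": 0, "az": 0}
    - {"x": 0, "y": -0.058, "z": -0.05, "ax": 0, "ay": 0, "az": 0}
    - {"x": 0, "y": -0.058, "z": -0.1, "ax": 0, "ay": 0, "az": 0}
    - {"x": 0, "y": -0.058, "z": -0.15, "ax": 0, "ay": 0, "az": 0}
    - {"x": 0, "y": -0.058, "z": -0.18, "ax": 0, "ay": 0, "az": 0}
    - {"x": 0, "y": -0.058, "z": -0.2, "ax": 0, "ay": 0, "az": 0}
    - {"x": 0, "y": -0.058, "z": -0.21, "ax": 0, "ay": 0, "az": 0}
    - {"x": 0, "y": -0.058, "z": -0.218, "ax": 0, "ay": 0, "az": 0}
    - {"x": 0, "y": -0.058, "z": -0.22, "ax": 0, "ay": 0, "az": 0}
    - {"x": 0, "y": -0.058, "z": -0.22, "ax": 0, "ay": 0, "az": 0}

```text
time: 17.05
ee_pos: [0.5491, -0.3248, 0.0242]
tcp_rot: [0.615, 0.789, 0.0, 0.0]
contact_force: [0.6, -0.3, -2.0]
gripper_width: 0.029
gripper_force: 50.3
```

step_arm:
  increments:
    - {"x": 0, "y": 0, "z": -0.002, "ax": 0, "ay": 0, "az": 0}
    - {"x": 0, "y": 0, "z": -0.002, "ax": 0, "ay": 0, "az": 0}
    - {"x": 0, "y": 0, "z": -0.002, "ax": 0, "ay": 0, "az": 0}
    - {"x": 0, "y": 0, "z": 0.03, "ax": 0, "ay": 0, "az": 0}
    - {"x": 0, "y": 0, "z": 0.12, "ax": 0, "ay": 0, "az": 0}
    - {"x": 0, "y": 0, "z": 0.28, "ax": 0, "ay": 0, "az": 0}
    - {"x": -0.04, "y": 0.12, "z": 0.38, "ax": 0, "ay": 0, "az": -0.13}
    - {"x": -0.1, "y": 0.3, "z": 0.38, "ax": 0, "ay": 0, "az": -0.26}
    - {"x": -0.15, "y": 0.48, "z": 0.38, "ax": 0, "ay": 0, "az": -0.39}
    - {"x": -0.2, "y": 0.66, "z": 0.38, "ax": 0, "ay": 0, "az": -0.522}
  fingers: 60

```text
time: 18.3
ee_pos: [0.4884, -0.1253, 0.1389]
tcp_rot: [0.806, 0.592, 0.0, 0.001]
contact_force: [0.3, 0.6, -0.9]
gripper_width: 0.0599
gripper_force: 0.0
```

```bash
python3 - <<'E'
from h import *
a,d=robot.snapshot("scene")
cv2.imwrite("pics/mid.png",cv2.resize(a[120:300,120:360,::-1],(720,540),interpolation=cv2.INTER_CUBIC))
o=robot.get_obs();print(o["ee_pos"],o["tcp_rot"],o["time"],o["q"])
E
```

```text
[ 0.48559286 -0.12025948  0.13864623] [ 8.08344771e-01  5.88707935e-01 -3.44283914e-04 -1.25693749e-03] 18.35 [-3.75279870e-01  4.43310619e-01  1.95975171e+00  1.13628952e-03
  7.41021696e-01 -6.42430725e-02]
```

View pics/mid.png

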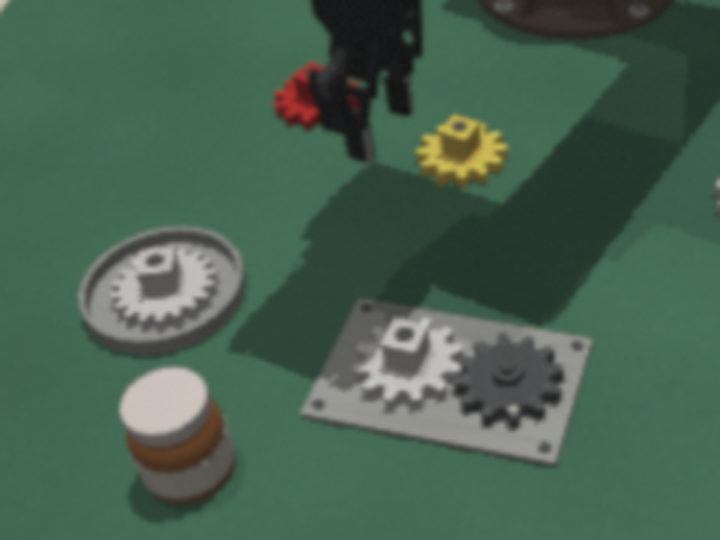

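The 18-tooth gear lies flat in the dish at crop (160,285), and the 12-tooth at (410,360) is meshed with the master, dot at (512,410). The jar hasn't moved. Next is gear_8.

step_arm:
  increments:
    - {"x": -0.05, "y": 0.17, "z": 0, "ax": 0, "ay": 0, "az": 0}
    - {"x": -0.1, "y": 0.34, "z": 0, "ax": 0, "ay": 0, "az": 0}
    - {"x": -0.16, "y": 0.51, "z": 0, "ax": 0, "ay": 0, "az": 0}
    - {"x": -0.21, "y": 0.68, "z": 0, "ax": 0, "ay": 0, "az": 0}
    - {"x": -0.27, "y": 0.84, "z": 0, "ax": 0, "ay": 0, "az": 0}
    - {"x": -0.3, "y": 0.94, "z": 0, "ax": 0, "ay": 0, "az": 0}
    - {"x": -0.32, "y": 1, "z": 0, "ax": 0, "ay": 0, "az": 0}
    - {"x": -0.32, "y": 1, "z": -0.06, "ax": 0, "ay": 0, "az": 0}
    - {"x": -0.32, "y": 1, "z": -0.13, "ax": 0, "ay": 0, "az": 0}
    - {"x": -0.32, "y": 1, "z": -0.15, "ax": 0, "ay": 0, "az": 0}

```text
time: 19.6
ee_pos: [0.3928, 0.1733, 0.0928]
tcp_rot: [0.805, 0.594, -0.0, -0.0]
contact_force: [0.3, 0.3, -0.2]
gripper_width: 0.0601
gripper_force: 0.0
```

step_arm:
  increments:
    - {"x": 0, "y": 0.1, "z": 0, "ax": 0, "ay": 0, "az": 0}
    - {"x": 0, "y": 0.108, "z": 0, "ax": 0, "ay": 0, "az": 0}
    - {"x": 0, "y": 0.108, "z": 0, "ax": 0, "ay": 0, "az": 0}
    - {"x": 0, "y": 0.108, "z": 0, "ax": 0, "ay": 0, "az": 0}
    - {"x": 0, "y": 0.108, "z": 0, "ax": 0, "ay": 0, "az": 0}
    - {"x": 0, "y": 0.108, "z": 0, "ax": 0, "ay": 0, "az": 0}
    - {"x": 0, "y": 0.108, "z": 0, "ax": 0, "ay": 0, "az": 0}
    - {"x": 0, "y": 0.108, "z": 0, "ax": 0, "ay": 0, "az": 0}
    - {"x": 0, "y": 0.108, "z": 0, "ax": 0, "ay": 0, "az": 0}
    - {"x": 0, "y": 0.108, "z": 0, "ax": 0, "ay": 0, "az": 0}

```text
time: 20.85
ee_pos: [0.3929, 0.2057, 0.093]
tcp_rot: [0.805, 0.594, -0.0, 0.0]
contact_force: [0.2, -0.0, -0.6]
gripper_width: 0.06
gripper_force: 0.0
```

step_arm:
  increments:
    - {"x": 0, "y": 0, "z": -0.06, "ax": 0, "ay": 0, "az": 0}
    - {"x": 0, "y": 0, "z": -0.12, "ax": 0, "ay": 0, "az": 0}
    - {"x": 0, "y": 0, "z": -0.18, "ax": 0, "ay": 0, "az": 0}
    - {"x": 0, "y": 0, "z": -0.22, "ax": 0, "ay": 0, "az": 0}
    - {"x": 0, "y": 0, "z": -0.24, "ax": 0, "ay": 0, "az": 0}
    - {"x": 0, "y": 0, "z": -0.25, "ax": 0, "ay": 0, "az": 0}
    - {"x": 0, "y": 0, "z": -0.25, "ax": 0, "ay": 0, "az": 0}
    - {"x": 0, "y": 0, "z": -0.25, "ax": 0, "ay": 0, "az": 0}
    - {"x": 0, "y": 0, "z": -0.25, "ax": 0, "ay": 0, "az": 0}
    - {"x": 0, "y": 0, "z": -0.25, "ax": 0, "ay": 0, "az": 0}

```text
time: 22.1
ee_pos: [0.393, 0.2057, 0.0182]
tcp_rot: [0.805, 0.594, 0.0, 0.0]
contact_force: [-0.5, 0.5, -0.1]
gripper_width: 0.0601
gripper_force: 0.0
```

step_arm:
  increments:
    - {"x": 0, "y": 0, "z": 0, "ax": 0, "ay": 0, "az": 0}
    - {"x": 0, "y": 0, "z": 0, "ax": 0, "ay": 0, "az": 0}
    - {"x": 0, "y": 0, "z": 0, "ax": 0, "ay": 0, "az": 0}
    - {"x": 0, "y": 0, "z": 0, "ax": 0, "ay": 0, "az": 0}
    - {"x": 0, "y": 0, "z": 0, "ax": 0, "ay": 0, "az": 0}
    - {"x": 0, "y": 0, "z": 0.1, "ax": 0, "ay": 0, "az": 0}
    - {"x": 0, "y": 0, "z": 0.2, "ax": 0, "ay": 0, "az": 0}
    - {"x": 0, "y": 0, "z": 0.3, "ax": 0, "ay": 0, "az": 0}
    - {"x": 0, "y": 0, "z": 0.4, "ax": 0, "ay": 0, "az": 0}
    - {"x": 0, "y": 0, "z": 0.4, "ax": 0, "ay": 0, "az": 0}
  fingers: 25

```text
time: 23.35
ee_pos: [0.3936, 0.2059, 0.1394]
tcp_rot: [0.805, 0.594, 0.002, 0.001]
contact_force: [1.0, 0.2, -2.0]
gripper_width: 0.0293
gripper_force: 50.3
```

step_arm:
  increments:
    - {"x": 0.12, "y": 0.08, "z": 0, "ax": 0, "ay": 0, "az": 0}
    - {"x": 0.25, "y": 0.17, "z": 0, "ax": 0, "ay": 0, "az": 0}
    - {"x": 0.38, "y": 0.26, "z": 0, "ax": 0, "ay": 0, "az": 0}
    - {"x": 0.51, "y": 0.35, "z": 0, "ax": 0, "ay": 0, "az": 0}
    - {"x": 0.6, "y": 0.4, "z": 0, "ax": 0, "ay": 0, "az": 0}
    - {"x": 0.623, "y": 0.42, "z": 0, "ax": 0, "ay": 0, "az": 0}
    - {"x": 0.623, "y": 0.42, "z": -0.06, "ax": 0, "ay": 0, "az": 0}
    - {"x": 0.623, "y": 0.42, "z": -0.14, "ax": 0, "ay": 0, "az": 0}
    - {"x": 0.623, "y": 0.42, "z": -0.22, "ax": 0, "ay": 0, "az": 0}
    - {"x": 0.623, "y": 0.42, "z": -0.26, "ax": 0, "ay": 0, "az": 0}

```text
time: 24.6
ee_pos: [0.5782, 0.3308, 0.0576]
tcp_rot: [0.805, 0.594, -0.002, -0.0]
contact_force: [-0.8, 0.5, -1.6]
gripper_width: 0.029
gripper_force: 50.2
```

step_arm:
  increments:
    - {"x": 0, "y": 0, "z": -0.05, "ax": 0, "ay": 0, "az": 0}
    - {"x": 0, "y": 0, "z": -0.09, "ax": 0, "ay": 0, "az": 0}
    - {"x": 0, "y": 0, "z": -0.11, "ax": 0, "ay": 0, "az": 0}
    - {"x": 0, "y": 0, "z": -0.12, "ax": 0, "ay": 0, "az": 0}
    - {"x": 0, "y": 0, "z": -0.121, "ax": 0, "ay": 0, "az": 0}
    - {"x": 0, "y": 0, "z": -0.122, "ax": 0, "ay": 0, "az": 0}
    - {"x": 0, "y": 0, "z": -0.122, "ax": 0, "ay": 0, "az": 0}
    - {"x": 0, "y": 0, "z": -0.122, "ax": 0, "ay": 0, "az": 0}
    - {"x": 0, "y": 0, "z": -0.122, "ax": 0, "ay": 0, "az": 0}
    - {"x": 0, "y": 0, "z": -0.122, "ax": 0, "ay": 0, "az": 0}

```text
time: 25.85
ee_pos: [0.5799, 0.3317, 0.0234]
tcp_rot: [0.805, 0.594, 0.0, 0.0]
contact_force: [0.3, -0.2, -2.0]
gripper_width: 0.0291
gripper_force: 50.2
```

step_arm:
  increments:
    - {"x": 0, "y": 0, "z": 0, "ax": 0, "ay": 0, "az": 0}
    - {"x": 0, "y": 0, "z": 0, "ax": 0, "ay": 0, "az": 0}
    - {"x": 0, "y": 0, "z": 0, "ax": 0, "ay": 0, "az": 0}
    - {"x": 0, "y": 0, "z": 0.03, "ax": 0, "ay": 0, "az": 0}
    - {"x": 0, "y": 0, "z": 0.12, "ax": 0, "ay": 0, "az": 0}
    - {"x": 0, "y": 0, "z": 0.28, "ax": 0, "ay": 0, "az": 0}
    - {"x": 0, "y": 0, "z": 0.42, "ax": 0, "ay": 0, "az": 0}
    - {"x": 0, "y": 0, "z": 0.55, "ax": 0, "ay": 0, "az": 0}
    - {"x": 0, "y": 0, "z": 0.6, "ax": 0, "ay": 0, "az": 0}
    - {"x": 0, "y": 0, "z": 0.6, "ax": 0, "ay": 0, "az": 0}
  fingers: 60

```text
time: 27.1
ee_pos: [0.5799, 0.3317, 0.2041]
tcp_rot: [0.805, 0.594, 0.001, 0.0]
contact_force: [-0.2, 0.8, -0.1]
gripper_width: 0.0601
gripper_force: 0.0
```

```bash
python3 - <<'E'
from h import *
a,d=robot.snapshot("scene");cv2.imwrite("pics/end.png",cv2.resize(a[110:330,120:480,::-1],(800,489),interpolation=cv2.INTER_CUBIC))
o=robot.get_obs();print(o["ee_pos"],o["time"],abs(o["joint_vel"]).max())
E
```

```text
[0.5795593  0.33156487 0.20273827] 27.15 0.02389988481304692
```

View pics/end.png

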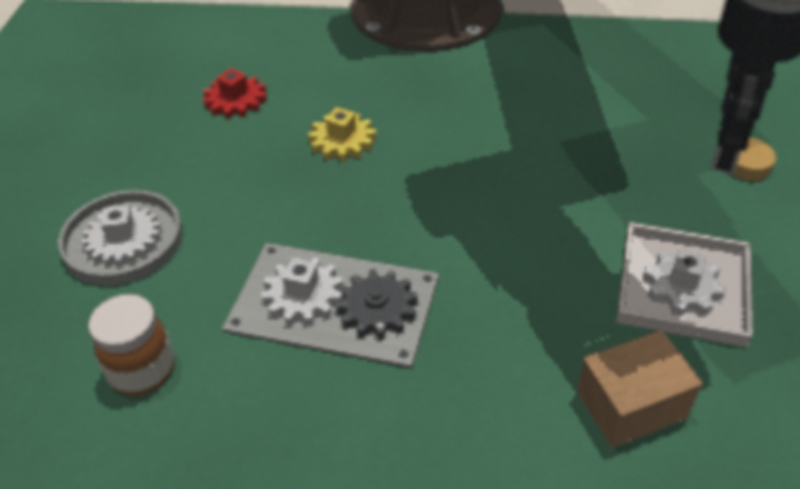

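The 8-tooth gear is flat in the tray at crop (685,280), the 18-tooth in the dish at (120,235), and the 12-tooth at (300,290) is meshed with the master. The jar, the wax box and the tin have not been touched, so I'll hand in.

```bash
python3 -c "
from rig import robot
print(robot.hand_in())"
```

```text
the job is handed in; nothing more can be done
None
```

Job handed in at about 27 s: the 12-tooth gear is meshed with the master, which it drove round about two teeth, the 8-tooth is flat in the tray and the 18-tooth flat in the dish; the last picture agrees, but the hand-in returned no verdict.

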